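# Empty a drop-bottom bracket bin into a tray

## Robot

A 6-joint arm with a two-finger parallel gripper is mounted at the origin on the work surface. World frame = base frame: x ahead of the robot, y to its left, z up, the work surface at z = 0. Lengths are in m, angles in degrees, forces in N, time in s.
With the tool pointing down it reaches from about 0.375 to 0.75 m from the base axis. Payload 9 kg.
Tool frame: the origin (TCP) lies where the fingers leave the gripper's body, on its centre line; the fingertips stand 73 mm ahead of it and the grasp point (between the pads) lies 54 mm ahead of it (robot.tip_reach is the distance from the TCP to the fingertips, in m); z points along the fingers, y is the line along which they close (so a half turn about z gives the same grasp; the last joint's range is limited). The gripper opens to 85 mm and grips with 20 to 120 N. Pads are 22 mm wide; open, the fingers measure 114 mm over their backs; the gripper's body (76 mm by 85 mm) begins 54 mm behind the grasp point. The pads swing forward as they close: fully open they stand 13 mm farther back than shut.
Start: joints at [-84.379, 5.964, 5.575, 89.605, 0, 77.527], TCP at [0.186, -0.57, 0.304] pointing down, gripper open.
Joint ranges: [-171.21, 171.21], [-48.23, 106.86], [-62.78, 66.21], [-105.2, 120.99], [-86.42, 89.51], [-180, 180]. Speed limits (degrees/s): [127.2, 127.2, 147.25, 180, 180, 180].

## Interface

Orientations are given as [roll, pitch, yaw] about the fixed x, y, z axes, in that order (R = Rz(yaw) Ry(pitch) Rx(roll)).
In Python, from plant import robot gives the robot as it stands. Calls block until the motion is done:
- robot.move_pose(position, orientation): joint-space move of the TCP to a pose.
- robot.line_to(position, vel=0.15, rotation=None, guard=None): straight line of the TCP; rotation=None keeps the orientation; vel is the mean speed in m/s. With guard (N) it stops when the force on the tool has changed by that much, and returns True; else False.
- robot.goto_joints(angles): joint-space move.
- robot.set_gripper(opening): finger opening in m; the grip force is fixed at half the most; returns when the fingers have stopped.
- robot.pause(seconds).
- robot.ik(position, orientation): joint angles nearest the present ones, or None.
- robot.observe(): the state.
- robot.grab_frame(name): name is "scene" or "side" or "wrist"; returns the picture (420x560x3 uint8, blue, green, red); there is no depth.
- robot.get_calibration(name): a dict with "vertical_fov" (degrees; the focal length in pixels is half the picture's height over the tangent of half this angle, whatever the lens; pixels are square), "cx", "cy" (the principal point, pixels), "k1" (the pictures are not rectified: a ray, as slopes to the right and down, at radius r is drawn at 1 + k1 r^2 times it, then the intrinsics apply), "rvec" (rotation vector, rad) and "tvec" (3), from world to camera coordinates, as OpenCV has them. Camera axes: x right, y down, z forward; pixel columns grow to the right and rows downward; lengths in m; the calibration is good to about 2 mm. A picture is of the moment at which its call begins: read the wrist's pose just before it. get_calibration takes no time and is no camera call; for the wrist camera it gives the pose at the moment of the call.
A pose or a line that the arm cannot do raises robot.IKError and nothing moves.
- robot.job_done(): hands the job in; it is judged then, once.
The state is a dict: "time": time; "q": joint angles; "qvel": joint speeds; "joint_torque": joint torques, N m; "tool_pos": TCP position; "tcp_rot": TCP orientation; "ft_force": force on the tool from outside, world axes, zero at the start; "torque": the same for the moment, N m; "gripper_width": finger opening in m; "gripper_force": force on a finger pad.
Only numpy, scipy, OpenCV 4.12 (cv2) and the standard library are available. Lean on these libraries where they do the work, as an engineer would, in place of code of your own. Each camera call takes 0.05 s, during which the arm holds its last target. There are 200 camera calls.

## Task

Move the empty tray in under the raised drop-bottom bin, then push the trip lever so that the bin's floor swings open and drops all three angle brackets into the tray. Then draw the loaded tray out from under the bin, all the way clear of its stand, leave it standing flat on the bench with the three brackets in it, and do not disturb the cartridge, the bottle or the screwdriver.

Things in the scene. Friction and masses are not known exactly. Their poses are not given: they have to be found in the camera images.
- bin: Grey sheet-metal bin on a fixed stand. Origin on the bench under the bin's centre; z up, lever on its -x face. In mm: bin outside 108 (x) by 128 (y), rim at z 250, floor at z 200. Four legs 14 square at x +-105, y +-57, on two foot bars 20 wide (x), 150 long (y), 10 high, at x +-105: a passage 190 wide runs under the bin along its y, open at both ends.
- flap (a joint): Hinged steel floor of the bin (rad): 0 shut and latched, about 1.45 hanging open. Hinged along the bin's y at bin x +54, z 200 mm; the free edge, with a lip reaching to bin x -74, swings down. It falls by its weight when the lever is tripped and stays open; hanging, it reaches down to z 70 mm.
- lever (a joint): Sprung trip lever on the bin's -x face (rad): 0 at rest, 0.7 at its stop. Pivot along the bin's y at bin x -80, y 0, z 235 mm; its lower tooth holds the floor's lip. Pushing the upper arm towards the bin (bin +x) makes it grow; the floor is let go at about 0.2 (push to 0.4 to be sure). Takes 5 to 10 N at the pad; springs back.
- lever_pad (a point): Centre of the dark push pad on the upper end of the trip lever: 46 wide (y), 30 along the lever, 7 thick, 74 mm from the pivot. At rest it leans 0.6 rad from vertical away from the bin: bin x -122, y 0, z 296 mm, top edge z 310. It moves with the lever; at lever 0.6 the arm is upright.
- tray: Loose black plastic tray, 0.5 to 0.8 kg, open on top, 165 (x) by 250 (y), 50 high, walls 6 mm. Origin on its underside at the centre. One grip at its +y end: an upright block 16 thick (x), from y 125 to 176, z 12 to 46 mm, free on both sides. It starts beside the bin's +y side, its grip pointing away from the bin.
- bracket0: One of three alike loose aluminium angle brackets, 80 long (x), legs 34 (y and z), 5 thick, about 80 g, at the start lying side by side in the bin on its floor. Origin under the centre of the flat leg; the upright leg is at its -y edge.
- bracket1: One of three alike loose aluminium angle brackets, 80 long (x), legs 34 (y and z), 5 thick, about 80 g, at the start lying side by side in the bin on its floor. Origin under the centre of the flat leg; the upright leg is at its -y edge.
- bracket2: One of three alike loose aluminium angle brackets, 80 long (x), legs 34 (y and z), 5 thick, about 80 g, at the start lying side by side in the bin on its floor. Origin under the centre of the flat leg; the upright leg is at its -y edge.
- cartridge: White sealant cartridge standing on the bench, 50 diameter, 210 high, origin under its centre. Bystander, leave alone.
- adhesive: Dark bottle standing on the bench, 56 diameter, 130 high, origin under its centre. Bystander, leave alone.
- screwdriver: Screwdriver lying on the bench beyond the bin, 200 long, origin midway along its underside. Bystander, leave alone.
Things that resemble listed ones, but are neither listed nor needed, are in the scene too. Leave any yellow look-alike of the bracket0 alone. What is shaped like the bracket1 but pink is not meant.

How it is judged:
By the outcome, as a careful person would: the job done as asked, in the order asked, and still so for the second after the job is handed in, with the robot touching nothing.
It also fails if it takes over 72 s, if anything falls off the work surface, if the arm or the gripper's body presses on something with over 40 N, if the wrist force passes 120 N, or if a joint passes its speed limit or range.

## Working session

There is one attempt and no reset: what is moved stays moved. The work goes in short steps, each a Python script; the robot and the scene stay as the last script left them, time stands still between calls to the robot, and variables do not carry over. Pictures are saved under pics/ and viewed, at most 10 in all, crops included, and the job is handed in when it is done.

```bash
ls; mkdir -p pics
python3 - <<'E'
from plant import robot
import cv2
for n in("scene","side"):
    cv2.imwrite(f"pics/{n}0.png",robot.grab_frame(n)); print(n,robot.get_calibration(n))
o=robot.observe();print(o["time"],o["tcp_rot"],o["gripper_width"])
E
```

```text
pics
scene {'vertical_fov': 55.973624316600436, 'cx': 278.33197094073734, 'cy': 202.4848737285308, 'k1': -0.1053376711477806, 'rvec': array([ 1.72973554,  1.96403164, -0.71285992]), 'tvec': array([ 0.18560634, -0.33553991,  1.38176902])}
side {'vertical_fov': 51.29277224615423, 'cx': 285.06547733609085, 'cy': 207.77559004369812, 'k1': -0.10615197378646395, 'rvec': array([ 0.49551577,  2.62325172, -1.30268031]), 'tvec': array([0.58025584, 0.06310215, 1.49892712])}
0.1 [-1.79931050e+02 -1.68374798e-02  1.80927039e+01] 0.08556673047088188
```

View pics/scene0.png

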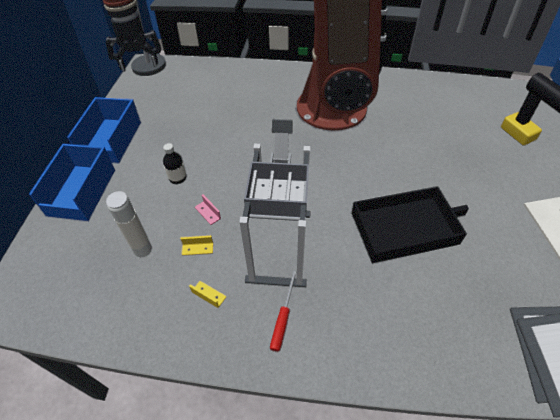

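View pics/side0.png

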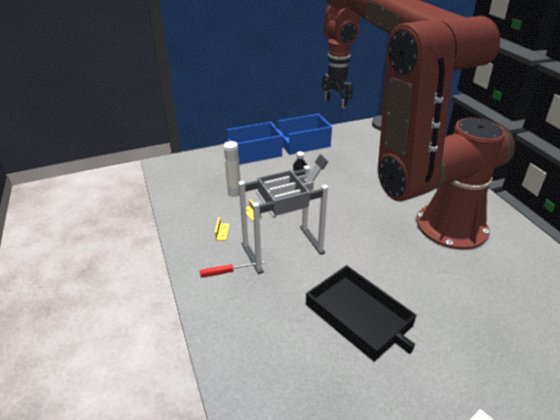

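Run:
```python
import cv2
a=cv2.imread("pics/scene0.png");b=cv2.imread("pics/side0.png")
def c(i,x0,y0,w,h,k,n):
    cv2.imwrite(n,cv2.convertScaleAbs(cv2.resize(i[y0:y0+h,x0:x0+w],None,fx=k,fy=k,interpolation=cv2.INTER_CUBIC),alpha=1.7,beta=10))
c(a,230,110,250,190,3,"pics/c1.png"); c(b,190,140,240,225,2.6,"pics/c2.png")
```

```text
(no output)
```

View pics/c1.png

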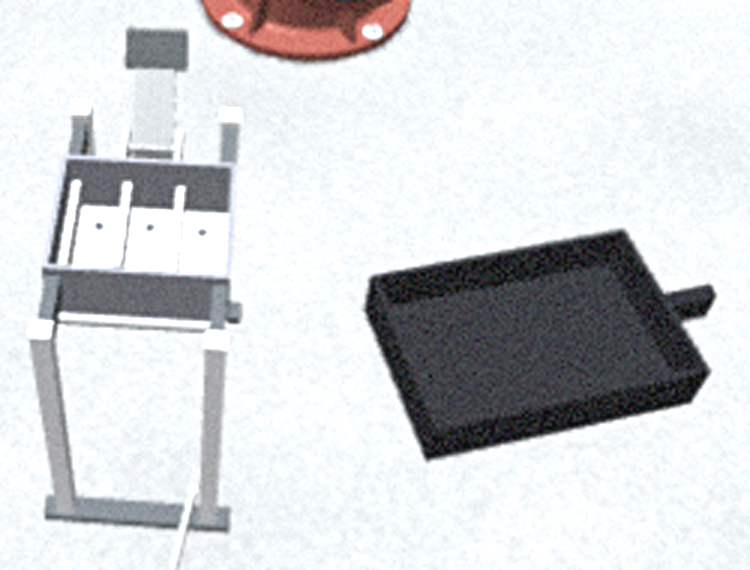

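View pics/c2.png

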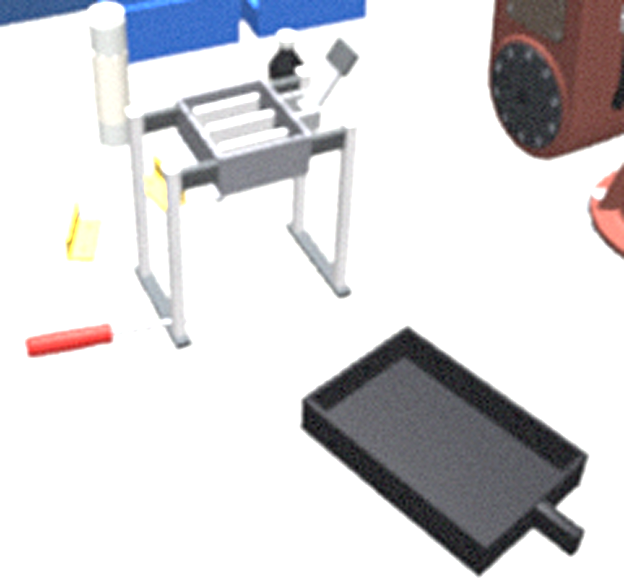

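```bash
cat > h.py <<'E'
import numpy as np,cv2
from plant import robot
def cam(n):
    c=robot.get_calibration(n);f=210/np.tan(np.radians(c["vertical_fov"]/2))
    return np.array([[f,0,c["cx"]],[0,f,c["cy"]],[0,0,1]]),np.array([c["k1"],0,0,0,0]),cv2.Rodrigues(np.array(c["rvec"],float))[0],np.array(c["tvec"],float)
def ray(n,px):
    K,d,R,t=cam(n);u=cv2.undistortPoints(np.array(px,float).reshape(-1,1,2),K,d)[:,0]
    return -R.T@t,np.c_[u,np.ones(len(u))]@R
def plane(n,px,z):
    o,d=ray(n,px);return (o+d*((z-o[2])/d[:,2])[:,None])[:,:2]
def cross(p1,p2):
    (o1,d1),(o2,d2)=ray("scene",[p1]),ray("side",[p2]);d1=d1[0];d2=d2[0]
    s=np.linalg.lstsq(np.c_[d1,-d2],o2-o1,rcond=None)[0];a=o1+d1*s[0];b=o2+d2*s[1]
    return (a+b)/2,np.linalg.norm(a-b)
def fit(m,w):
    m=np.array(m,float);w=np.array(w);mc=m.mean(0);wc=w.mean(0);H=(m-mc).T@(w-wc)
    th=np.arctan2(H[0,1]-H[1,0],H[0,0]+H[1,1]);R=np.array([[np.cos(th),-np.sin(th)],[np.sin(th),np.cos(th)]])
    return wc-R@mc,np.degrees(th),np.linalg.norm(w-wc-(m-mc)@R.T,axis=1)
def project(n,P):
    K,d,R,t=cam(n);return cv2.projectPoints(np.array(P,float).reshape(-1,1,3),cv2.Rodrigues(R)[0],t,K,d)[0][:,0]
s1=lambda p:(np.array(p)+.5)/3-.5+[230,110]
s2=lambda p:(np.array(p)+.5)/2.6-.5+[190,140]
E
python3 - <<'E'
from h import *
np.set_printoptions(precision=4,suppress=True)
# model order: tray corners (x,y): scene A far-left=(-x,-y), B far-right(-x,+y), C (+x,+y), D(+x,-y)
T=np.array([[-.0825,-.125],[-.0825,.125],[.0825,.125],[.0825,-.125]])
w1=plane("scene",s1([(369,279),(626,231),(710,372),(425,437)]),.05)
w2=plane("side",s2([(407,329),(586,459),(482,555),(303,402)]),.05)
for w in(w1,w2):print("tray",fit(T,w))
B=np.array([[-.054,-.064],[-.054,.064],[.054,.064],[.054,-.064]])
b1=plane("scene",s1([(68,157),(235,163),(232,278),(44,268)]),.25)
b2=plane("side",s2([(270,82),(309,134),(218,163),(180,99)]),.25)
for w in(b1,b2):print("bin",fit(B,w))
print("tray both",fit(np.r_[T,T],np.r_[w1,w2])); print("bin both",fit(np.r_[B,B],np.r_[b1,b2]))
print("pad",cross(s1([157,48]),s2([341,57])))
print("nearfoot",plane("scene",s1([(46,518),(229,530)]),0),plane("side",s2([(187,347),(348,292)]),.0))
print("grip end",plane("scene",s1([(713,288)]),.046),plane("side",s2([(582,534)]),.046))
# bottle, cartridge bases, screwdriver tip
print("bottle",plane("scene",[(178,183)],0),"cart",plane("scene",[(142,256)],0),"sd",plane("scene",[(294,272),(276,349)],.01))
E
```

```text
tray (array([0.5018, 0.2192]), np.float64(19.564225098796445), array([0.0019, 0.0031, 0.0039, 0.007 ]))
tray (array([0.5006, 0.2263]), np.float64(19.440028139062903), array([0.0009, 0.0036, 0.0013, 0.0039]))
bin (array([ 0.592 , -0.1042]), np.float64(2.9579375520957787), array([0.0037, 0.0026, 0.0011, 0.0008]))
bin (array([ 0.5898, -0.1008]), np.float64(0.8056249780147559), array([0.0065, 0.0101, 0.0035, 0.002 ]))
tray both (array([0.5012, 0.2228]), np.float64(19.502914105505692), array([0.0026, 0.0009, 0.0039, 0.0104, 0.0045, 0.0013, 0.0037, 0.0069]))
bin both (array([ 0.5909, -0.1025]), np.float64(1.887094424057429), array([0.0037, 0.0053, 0.0018, 0.0015, 0.0098, 0.0074, 0.0041, 0.0043]))
pad (array([ 0.4705, -0.1104,  0.2975]), np.float64(0.0006216387006975445))
nearfoot [[ 0.7075 -0.1745]
 [ 0.6999 -0.026 ]] [[ 0.6888 -0.0282]
 [ 0.4742 -0.045 ]]
grip end [[0.4372 0.3855]] [[0.4358 0.3859]]
bottle [[ 0.4108 -0.4339]] cart [[ 0.6685 -0.455 ]] sd [[ 0.6698 -0.0586]
 [ 0.8635 -0.0764]]
```

Run:
```python
from h import *
a=cv2.imread("pics/scene0.png");b=cv2.imread("pics/side0.png")
z=lambda i,x,y,w,h,k:cv2.convertScaleAbs(cv2.resize(i[y:y+h,x:x+w],None,fx=k,fy=k,interpolation=cv2.INTER_CUBIC),alpha=1.4)
cv2.imwrite("pics/c3.png",np.hstack([z(a,260,255,50,100,6)[:600,:300],z(b,195,225,75,65,6)[:390].copy() if 0 else cv2.copyMakeBorder(z(b,195,225,75,65,6),0,210,10,0,cv2.BORDER_CONSTANT)]))
for n in("scene","side"):
    for zz in(.01,.015,.02):
        px={"scene":[(294.7,272.5),(276,349)],"side":[(256,264),(200,273)]}[n]
        p=plane(n,px,zz);print(n,zz,p.round(4).tolist(),np.linalg.norm(p[0]-p[1]))
```

```text
scene 0.01 [[0.671, -0.0567], [0.8635, -0.0764]] 0.19353079172188561
scene 0.015 [[0.6738, -0.0565], [0.8652, -0.0761]] 0.1924014311627255
scene 0.02 [[0.6765, -0.0563], [0.8668, -0.0757]] 0.19127207060356566
side 0.01 [[0.695, -0.0617], [0.8639, -0.0854]] 0.17059153502296276
side 0.015 [[0.6964, -0.0568], [0.8645, -0.0804]] 0.16968612873753994
side 0.02 [[0.6979, -0.0519], [0.865, -0.0753]] 0.1687807224521173
```

View pics/c3.png

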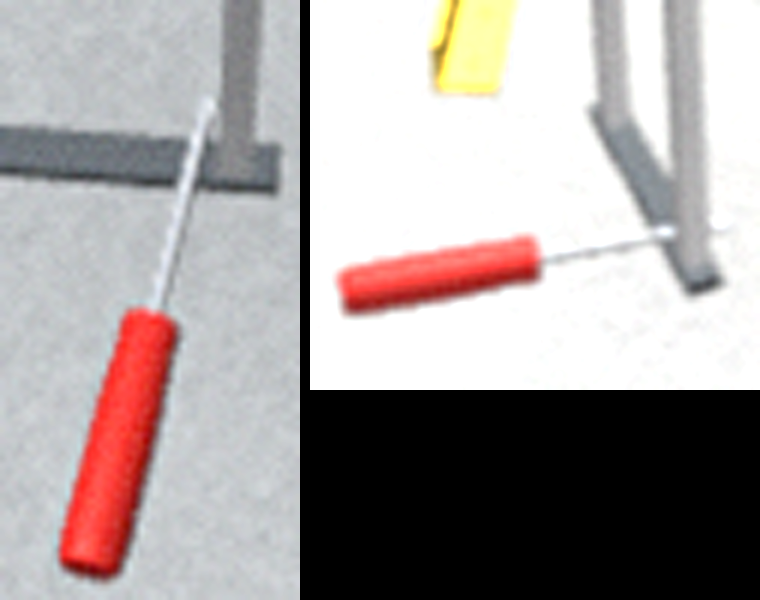

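Run:
```python
from h import *
c=np.array([.591,-.104]);t=np.radians(2.95);R=np.array([[np.cos(t),-np.sin(t)],[np.sin(t),np.cos(t)]])
for s,e in[((295.1,271.2),(264.7,263.2)),((295.1,271.2),(263.5,263.2)),((294.8,272),(265.5,263))]:
    p,g=cross(s,e);print(p.round(4),g.round(4),"in bin",((p[:2]-c)@R).round(4))
for n,q in(("scene",(295.1,271.2)),("side",(264.7,263.2))):
  for z in(.012,.016): print(n,z,((plane(n,[q],z)-c)@R).round(4))
```

```text
[ 0.6682 -0.056   0.01  ] 0.0016 in bin [0.0796 0.044 ]
[ 0.6712 -0.0555  0.0128] 0.0042 in bin [0.0826 0.0443]
[ 0.6668 -0.057   0.0074] 0.0024 in bin [0.0782 0.043 ]
scene 0.012 [[0.0798 0.0439]]
scene 0.016 [[0.082  0.0439]]
side 0.012 [[0.0812 0.0464]]
side 0.016 [[0.0826 0.0502]]
```

Run:
```python
from h import *
o=robot.observe();R0=o["tcp_rot"]
print(robot.ik([.186,-.57,.5],R0),robot.ik([.54,.10,.42],[180,0,0]),robot.ik([.54,.16,.42],[160,0,0]))
robot.move_pose([.186,-.57,.5],R0)
robot.move_pose([.52,.12,.42],[180,0,0])
print(robot.observe()["time"],robot.observe()["tool_pos"])
c=robot.get_calibration("wrist");im=robot.grab_frame("wrist");cv2.imwrite("pics/w0.png",im)
import json;json.dump({k:np.array(v).tolist() for k,v in c.items()},open("w0.json","w"))
print(project("wrist",[[.69,-.03,.01],[.48,-.04,.01],[.668,-.056,.014],[.5,.22,.05]]))
```

```text
[-8.44113566e+01  1.59712888e+01  3.80406121e+01  1.12140283e+02
  1.50981306e-03  7.74959284e+01] [ -3.15837333   0.63984711  12.32145407 101.68160697   0.
 176.84162667] [  11.186833      9.06061142   19.65615643  104.63469432  -19.60426418
 -168.11504946]
3.6167 [0.52021852 0.11939333 0.41998127]
[[399.42722412  26.53849352]
 [393.05649291 189.90142335]
 [419.46921035  45.11844176]
 [201.99140215 181.89236724]]
```

View pics/w0.png

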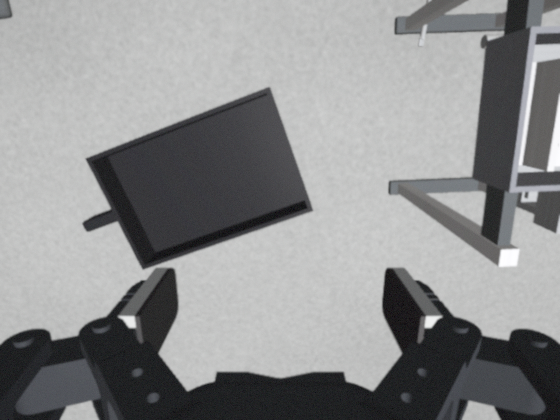

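Run:
```python
import cv2,numpy as np
g=cv2.GaussianBlur(cv2.imread("pics/w0.png",0),(3,3),0)
for c in(400,404,408):print(c,g[10:42,c].tolist(),g[174:200,c].tolist())
print("rows");
for r in(20,24,28,186,189):print(r,g[r,382:402].tolist())
print(g[30:52,410:432])
```

```text
400 [184, 185, 186, 187, 183, 170, 148, 127, 119, 118, 119, 120, 121, 121, 121, 121, 121, 121, 120, 120, 120, 116, 107, 106, 130, 162, 179, 185, 187, 187, 187, 187] [197, 199, 200, 198, 189, 164, 130, 111, 113, 117, 116, 111, 106, 104, 102, 102, 103, 104, 105, 115, 136, 163, 183, 192, 196, 198]
404 [183, 183, 184, 185, 182, 167, 143, 123, 116, 116, 115, 115, 115, 115, 115, 116, 117, 116, 116, 116, 117, 115, 107, 113, 142, 171, 185, 189, 189, 188, 186, 184] [197, 198, 198, 197, 188, 163, 129, 112, 115, 120, 121, 121, 117, 112, 108, 105, 104, 103, 103, 104, 104, 108, 121, 146, 172, 189]
408 [186, 186, 186, 184, 178, 160, 132, 109, 101, 100, 100, 100, 100, 99, 100, 101, 100, 100, 104, 109, 113, 110, 106, 121, 153, 177, 184, 185, 186, 187, 188, 188] [194, 194, 195, 194, 186, 159, 127, 114, 117, 121, 122, 122, 122, 121, 119, 115, 110, 105, 104, 103, 103, 103, 103, 104, 108, 123]
rows
20 [183, 184, 185, 186, 188, 188, 188, 187, 186, 185, 184, 175, 145, 103, 84, 97, 113, 119, 119, 119]
24 [188, 189, 189, 190, 190, 190, 188, 187, 185, 184, 181, 167, 132, 93, 84, 100, 115, 121, 121, 120]
28 [
[... 1651 characters left out ...]
3 204 201 196 190 186 183 182
  184 186 187 187]
 [186 187 187 187 187 187 185 179 176 184 192 194 193 191 187 184 182 181
  182 185 187 187]
 [186 186 185 185 185 185 184 179 175 177 180 182 184 186 185 183 181 181
  182 185 186 186]
 [185 185 185 185 184 184 183 181 179 179 180 181 183 185 184 182 181 182
  183 184 186 186]
 [185 185 186 186 185 184 183 183 183 184 185 186 186 186 185 183 183 183
  184 185 186 187]
 [186 187 188 188 187 185 184 184 185 187 188 188 188 187 186 185 184 184
  185 186 187 187]
 [187 189 190 190 188 186 185 185 187 188 188 188 188 187 187 186 185 185
  185 186 187 187]
 [188 190 191 191 189 187 186 187 189 189 188 187 188 188 188 187 186 186
  186 187 187 187]]
```

```bash
cat >> h.py <<'E'
import json
_r=robot.get_calibration
def use(f):
    robot_cal=json.load(open(f)); global cam; old=cam
    def cam2(n):
        if n!="wrist":return old(n)
        c=robot_cal;F=210/np.tan(np.radians(c["vertical_fov"]/2))
        return np.array([[F,0,c["cx"]],[0,F,c["cy"]],[0,0,1]]),np.array([c["k1"],0,0,0,0]),cv2.Rodrigues(np.array(c["rvec"],float))[0],np.array(c["tvec"],float)
    cam=cam2
E
python3 - <<'E'
from h import *
import h;h.use("w0.json");np.set_printoptions(precision=4,suppress=True)
print("cam",ray("wrist",[(0,0)])[0])
print("upper bar inner z0, outer top, ",plane("wrist",[(404,33.8)],0),plane("wrist",[(404,31.7)],.01),plane("wrist",[(404,16)],.01))
print("lower bar inner z0/z10 ",plane("wrist",[(404,179.6)],0),plane("wrist",[(404,179.6)],.01))
print("ends z.01 (up,low)",plane("wrist",[(396,17),(396,31.5),(390.5,180),(390.5,191)],.01),"z0",plane("wrist",[(394,24),(388.3,187)],0))
print("tip",plane("wrist",[(421,45.3)],.012),plane("wrist",[(421,45.3)],.016))
T=np.array([[.0825,-.125],[-.0825,-.125],[-.0825,.125],[.0825,.125]])
w=plane("wrist",[(270,88),(311.5,210.5),(145,267.5),(88,158)],.05);print(w,fit(T,w))
c=np.array([.591,-.104]);t=np.radians(2.95);R=np.array([[np.cos(t),-np.sin(t)],[np.sin(t),np.cos(t)]])
for p in(plane("wrist",[(404,33.8)],0),plane("wrist",[(404,179.6)],0),plane("wrist",[(421,45.3)],.014)):print("bin frame",(p-c)@R)
E
```

```text
cam [0.5915 0.1203 0.4899]
upper bar inner z0, outer top,  [[ 0.6836 -0.0398]] [[ 0.6841 -0.0363]] [[ 0.7021 -0.0347]]
lower bar inner z0/z10  [[ 0.4928 -0.0578]] [[ 0.4948 -0.0541]]
ends z.01 (up,low) [[ 0.7009 -0.0248]
 [ 0.6843 -0.0262]
 [ 0.4942 -0.0351]
 [ 0.4784 -0.0365]] z0 [[ 0.695  -0.0259]
 [ 0.482  -0.0361]]
tip [[ 0.6681 -0.0587]] [[ 0.6675 -0.0572]]
[[0.6142 0.1317]
 [0.4616 0.0784]
 [0.3794 0.307 ]
 [0.5312 0.3633]] (array([0.4966, 0.2201]), np.float64(19.759560112104303), array([0.0027, 0.0039, 0.0039, 0.0024]))
bin frame [[0.0958 0.0594]]
bin frame [[-0.0957  0.0512]]
bin frame [[0.0791 0.042 ]]
```

```bash
cat >> h.py <<'E'
C=np.array([.591,-.1045]);YAW=2.9;_t=np.radians(YAW)
RB=np.array([[np.cos(_t),-np.sin(_t)],[np.sin(_t),np.cos(_t)]])
W=lambda x,y,z:[*(C+RB@[x,y]),z]
E
python3 - <<'E'
from h import *
g=[.4495,.366]
for yaw in(109.6,-70.4):
    print(yaw,[None if (q:=robot.ik(*a)) is None else q.round(0) for a in(([*g,.08],[180,0,yaw]),(W(-.009,.483,.08),[180,0,yaw-16.7]),(W(-.009,.17,.08),[180,0,yaw-16.7]))])
y=109.6
robot.move_pose([*g,.22],[180,0,y])
print("guard",robot.line_to([*g,.08],vel=.12,guard=15))
robot.set_gripper(0); o=robot.observe();print(o["time"],o["gripper_width"],o["gripper_force"],o["tool_pos"],o["ft_force"],o["q"].round(1))
E
```

```text
109.6 [array([ 26.,   7., -17.,  66.,   0.,  97.]), array([ 23.,  23.,   2.,  69.,   0., 110.]), array([ -7.,   7., -17.,  66.,   0.,  81.])]
-70.4 [array([ 26.,   7., -17.,  66.,   0., -83.]), array([ 23.,  23.,   2.,  69.,   0., -70.]), array([ -7.,   7., -17.,  66.,   0., -99.])]
guard False
6.9167 0.015202710606089617 59.149943590164185 [0.44924548 0.36597463 0.08014215] [-3.66349194 -0.77034902  5.81245863] [ 26.2   7.4 -16.5  66.2   0.   96.7]
```

Run:
```python
from h import *
print(robot.line_to(W(-.009,.483,.08),vel=.05,rotation=[180,0,90+YAW],guard=30))
o=robot.observe();print(o["time"],o["gripper_width"],o["tool_pos"],W(-.009,.483,.08),o["tcp_rot"],o["ft_force"])
a=robot.grab_frame("scene");cv2.imwrite("pics/s1.png",a)
# predicted rim corners (tray centre 0.153 ahead of the grip)
P=[W(-.009+x,.33+y,.05) for x,y in((-.0825,-.125),(-.0825,.125),(.0825,.125),(.0825,-.125))]
p=project("scene",P);print(p.round(1))
c=a[120:320,310:560]
im=cv2.convertScaleAbs(cv2.resize(c,None,fx=3,fy=3,interpolation=cv2.INTER_CUBIC),alpha=1.8)
for u in p:cv2.circle(im,tuple(int(v) for v in ((u-[310,120]+.5)*3-.5)),4,(0,0,255),1)
cv2.imwrite("pics/s1c.png",im)
```

```text
False
9.2417 0.015023374817995521 [0.55655768 0.37755022 0.08021161] [np.float64(0.5575751357282898), np.float64(0.37742611305927154), 0.08] [-1.79880632e+02 -2.83060545e-03  9.28978381e+01] [-9.43471389 -0.68222988  7.65213962]
[[360.2 210. ]
 [455.1 215. ]
 [468.1 270.3]
 [363.3 265. ]]
```

View pics/s1c.png

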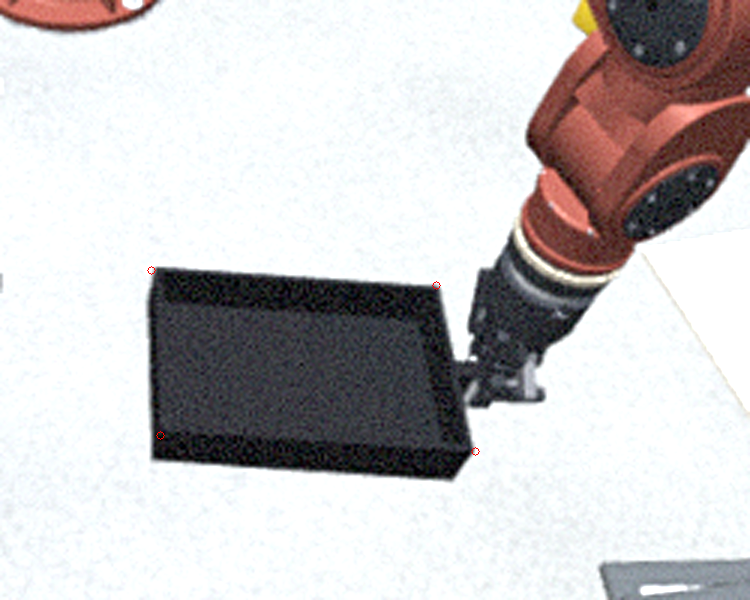

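```bash
cat >> h.py <<'E'
def edges(name,im,box,thr=62):
    """top and bottom dark boundaries per column of a box (x0,x1,y0,y1), subpixel"""
    x0,x1,y0,y1=box;g=cv2.GaussianBlur(cv2.cvtColor(im,cv2.COLOR_BGR2GRAY),(3,3),0).astype(float)
    T=[];B=[]
    for x in range(x0,x1):
        r=np.where(g[y0:y1,x]<thr)[0]+y0
        a,b=r[0],r[-1];T.append((x,a-(thr-g[a,x])/(g[a-1,x]-g[a,x])));B.append((x,b+(thr-g[b,x])/(g[b+1,x]-g[b,x])))
    return np.array(T),np.array(B)
def inbin(p): return (p-C)@RB
def line(p): # robust: angle from bin y axis (deg, +ccw), x at mean y
    q=inbin(p)
    for _ in range(4):
        k=np.polyfit(q[:,1],q[:,0],1);r=q[:,0]-np.polyval(k,q[:,1]);q=q[abs(r)<max(.0015,2*r.std())]
    return np.degrees(np.arctan(-k[0])),np.polyval(k,q[:,1].mean()),q[:,1].mean(),r.std()
E
python3 - <<'E'
from h import *
im=cv2.imread("pics/s1.png")
T,B=edges("scene",im,(364,453,190,295))
print("far rim",line(plane("scene",T,.05)));print("near base",line(plane("scene",B,0)))
print("expected x: -.0915 , +.0735 (tray tilt none)")
L=np.array([(x,y) for y in range(215,268,2) for x in [np.where(cv2.cvtColor(im,cv2.COLOR_BGR2GRAY)[y,340:380]<62)[0][0]+340]])
print(T[::20],B[::20],L[::4].tolist())
E
```

```text
far rim (np.float64(-1.1450404201165485), np.float64(-0.09239537490903331), np.float64(0.3303824982604734), np.float64(0.0001559060482560888))
near base (np.float64(-1.0735870247121482), np.float64(0.06839033721261878), np.float64(0.32360863478503366), np.float64(0.00019957520152265))
expected x: -.0915 , +.0735 (tray tilt none)
[[364.         209.23076923]
 [384.         210.60869565]
 [404.         211.86792453]
 [424.         213.33333333]
 [444.         214.76470588]] [[364.         272.84090909]
 [384.         274.25925926]
 [404.         275.6122449 ]
 [424.         276.92307692]
 [444.         278.30357143]] [[361, 215], [360, 223], [360, 231], [360, 239], [360, 247], [360, 255], [361, 263]]
```

```bash
cat >> h.py <<'E'
def meas(tag,dx):
    im=robot.grab_frame("scene");cv2.imwrite(f"pics/{tag}.png",im)
    u=project("scene",[W(-.09,dx-.11,.05),W(-.09,dx+.11,.05),W(.075,dx,0)])
    T,B=edges("scene",im,(int(u[0,0]),int(u[1,0]),int(u[0,1])-20,int(u[2,1])+25))
    t,b=line(plane("scene",T,.05)),line(plane("scene",B,0))
    print("yaw err",round((t[0]+b[0])/2,2),"far",np.round(t,4),"near",np.round(b,4),"cx mid",round((t[1]+b[1])/2,4))
E
python3 - <<'E'
from h import *
print(robot.line_to(W(-.008,.483,.08),vel=.02,rotation=[180,0,90+YAW+1.1],guard=30))
print(robot.line_to(W(-.008,.435,.08),vel=.05,guard=30))
meas("s2",.282)
o=robot.observe();print(o["time"],inbin(o["tool_pos"][:2]),o["tcp_rot"],o["ft_force"])
E
```

```text
False
False
yaw err 0.7 far [ 6.584e-01 -8.510e-02  2.785e-01  2.000e-04] near [7.467e-01 7.580e-02 2.746e-01 2.000e-04] cx mid -0.0047
10.7 [-0.00771686  0.43501351] [1.79963044e+02 1.40652929e-02 9.39987845e+01] [1.33826531 2.72596323 2.64971041]
```

Run:
```python
from h import *
print(robot.line_to(W(-.0085,.425,.08),vel=.02,rotation=[180,0,90+YAW+.25],guard=30))
print(robot.line_to(W(-.0085,.41,.08),vel=.04,guard=30))
meas("s3",.257)
o=robot.observe();print(o["time"],inbin(o["tool_pos"][:2]),o["tcp_rot"],o["ft_force"])
```

```text
False
False
yaw err -0.19 far [-2.033e-01 -8.830e-02  2.552e-01  2.000e-04] near [-0.1826  0.0725  0.2526  0.0003] cx mid -0.0079
11.925 [-0.00853318  0.40991367] [-1.79998215e+02  2.45586163e-02  9.31422808e+01] [-0.83440221  1.15547679  4.84499108]
```

Run:
```python
from h import *
print(robot.line_to(W(-.0085,.30,.08),vel=.06,guard=10))
o=robot.observe();print(o["time"],inbin(o["tool_pos"][:2]),o["ft_force"])
a=robot.grab_frame("scene")
print(robot.line_to(W(-.0085,.17,.08),vel=.06,guard=10))
o=robot.observe();print(o["time"],inbin(o["tool_pos"][:2]),o["ft_force"])
b=robot.grab_frame("scene");cv2.imwrite("pics/s5.png",b)
z=lambda i:cv2.convertScaleAbs(cv2.resize(i[190:360,230:370],None,fx=2.8,fy=2.8,interpolation=cv2.INTER_CUBIC),alpha=1.6)
cv2.imwrite("pics/s45.png",np.hstack([z(a),z(b)]))
```

```text
False
13.9083 [-0.00855715  0.30057385] [-0.48425591  5.84180225  4.57630077]
False
16.275 [-0.00863137  0.17078623] [-0.65447981  7.85698072  6.16154738]
```

View pics/s45.png

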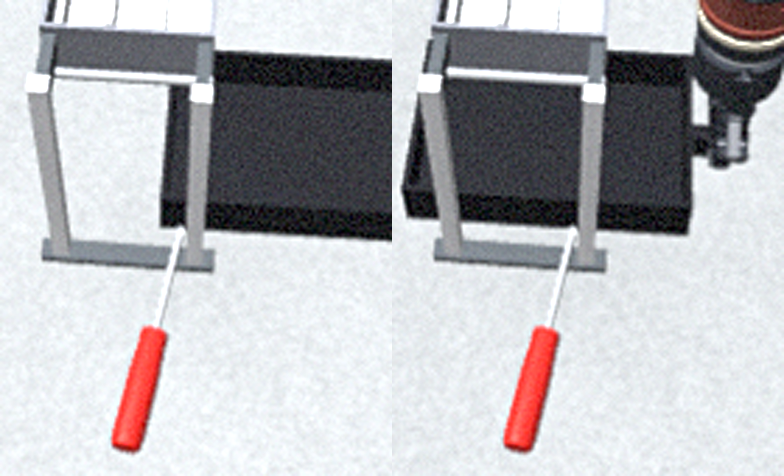

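Run:
```python
from h import *
robot.set_gripper(.06)
p=robot.observe()["tool_pos"]
robot.line_to([p[0],p[1],.45],vel=.3); robot.set_gripper(0)
robot.move_pose(W(-.17,0,.45),[180,0,YAW])
robot.line_to(W(-.17,0,.371),vel=.15)
f0=robot.observe();print(f0["time"],f0["gripper_width"],inbin(f0["tool_pos"][:2]),f0["ft_force"])
print(robot.line_to(W(-.10,0,.371),vel=.08,guard=25))
robot.pause(.6);o=robot.observe();print(inbin(o["tool_pos"][:2]),o["ft_force"]-f0["ft_force"])
im=robot.grab_frame("wrist");a=robot.grab_frame("scene")
print(robot.line_to(W(-.18,0,.371),vel=.15)); robot.line_to(W(-.18,0,.45),vel=.25)
print(robot.observe()["time"])
b=robot.grab_frame("side")
cv2.imwrite("pics/p1.png",np.hstack([cv2.resize(a[100:320,200:400],None,fx=2,fy=2),cv2.resize(b[130:350,230:410],None,fx=2,fy=2)]))
cv2.imwrite("pics/w1.png",im)
```

```text
20.5167 -0.0001729407288754697 [-0.16972114  0.00023368] [-0.32040463 -0.23891384  0.29926858]
False
[-1.00519422e-01 -5.85490906e-05] [-5.26814033 -0.99379415  1.68747419]
False
23.3917
```

View pics/p1.png

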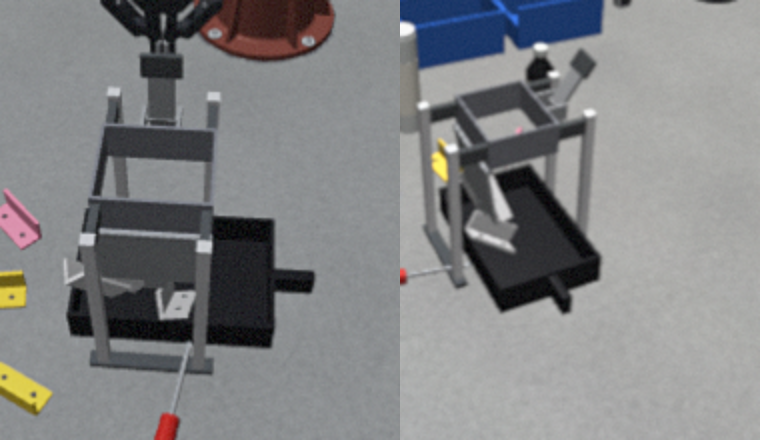

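Run:
```python
from h import *
robot.move_pose(W(-.09,-.17,.45),[180,0,YAW])
c=robot.get_calibration("wrist");w=robot.grab_frame("wrist");cv2.imwrite("pics/w2.png",w)
json.dump({k:np.array(v).tolist() for k,v in c.items()},open("w2.json","w"))
print(robot.observe()["time"])
u=project("wrist",[W(-.0085+x,.017+y,.05) for x,y in((-.0825,-.125),(.0825,-.125))]).round(1);print("predicted -y rim corners",u)
s=robot.grab_frame("scene");cv2.imwrite("pics/s6.png",s);e=robot.grab_frame("side");cv2.imwrite("pics/e6.png",e)
r=lambda i:cv2.resize(i,(400,300),interpolation=cv2.INTER_CUBIC)
cv2.imwrite("pics/comp.png",np.vstack([np.hstack([r(w),r(cv2.imread("pics/w1.png"))]),np.hstack([r(s[195:285,225:345]),r(e[180:300,240:400])])]))
```

```text
24.2833
predicted -y rim corners [[235.4 163.1]
 [231.   29.3]]
```

View pics/comp.png

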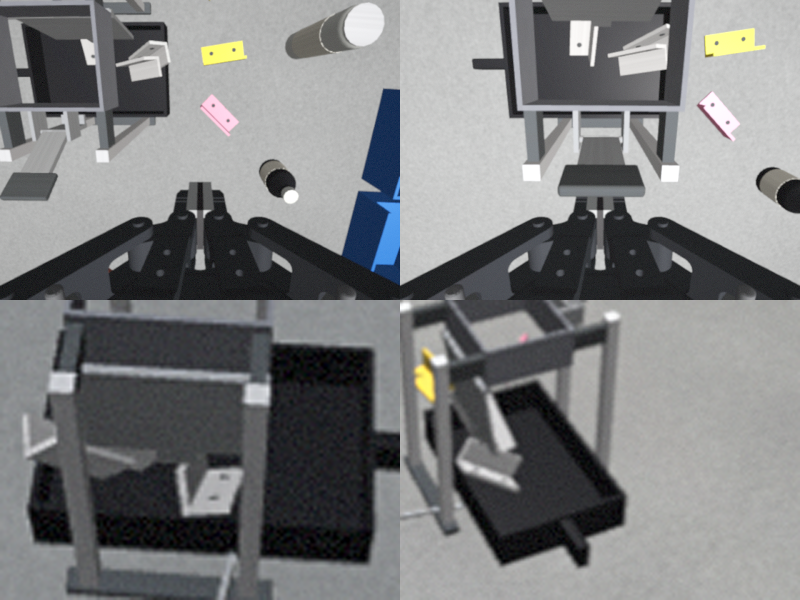

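Run:
```python
from h import *
robot.set_gripper(.06)
R=[180,0,90+YAW+.25]
robot.move_pose(W(-.0085,.17,.45),R)
robot.line_to(W(-.0085,.17,.20),vel=.25)
print(robot.line_to(W(-.0085,.17,.08),vel=.12,guard=12))
robot.set_gripper(0);o=robot.observe();print(o["time"],o["gripper_width"],o["ft_force"])
for y in(.2,.25,.30,.36,.41,.46):
    g=robot.line_to(W(-.0085,y,.08),vel=.05,guard=12);o=robot.observe();print(y,g,o["time"],o["ft_force"].round(1))
    if g:break
s=robot.grab_frame("scene");cv2.imwrite("pics/s7.png",s);cv2.imwrite("pics/e7.png",robot.grab_frame("side"))
# bright grey/white pixels in tray region and screwdriver check
def blobs(im,poly,thr=95):
    m=np.zeros(im.shape[:2],np.uint8);cv2.fillConvexPoly(m,poly.astype(int),255)
    b=cv2.inRange(cv2.cvtColor(im,cv2.COLOR_BGR2GRAY),thr,255)&m
    n,l,st,ce=cv2.connectedComponentsWithStats(b);return [(st[i].tolist(),ce[i].round(1).tolist()) for i in range(1,n) if st[i][4]>8]
cx,cy=-.0085,.46-.153
P=project("scene",[W(cx+a*.078,cy+b*.12,.05) for a,b in((-1,-1),(-1,1),(1,1),(1,-1))]);print(P.round(0).tolist());print(blobs(s,P))
a=cv2.imread("pics/scene0.png");print("sd diff",[int((cv2.inRange(i,(0,0,120),(80,80,255))[290:360,260:300]>0).sum()) for i in(a,s)],"diff",int((cv2.absdiff(a,s).max(2)[265:360,262:300]>60).sum()))
```

```text
False
29.0667 0.015181021445233547 [-3.07904816 -0.21135572  5.38976801]
0.2 False 29.8167 [ 1.  -5.4  4.5]
0.25 False 30.9667 [-0.1 -7.   5.2]
0.3 False 32.1167 [ 0.4 -7.4  5.7]
0.36 False 33.4667 [-0.3 -7.9  6.8]
0.41 False 34.6167 [-0.3 -8.1  7.5]
0.46 False 35.7667 [ 0.5 -7.9  7.9]
[[353.0, 211.0], [445.0, 216.0], [456.0, 268.0], [356.0, 263.0]]
[([354, 232, 36, 20, 327], [367.6, 242.3]), ([399, 242, 19, 25, 258], [406.5, 257.1])]
sd diff [399, 396] diff 0
```

Run:
```python
from h import *
robot.set_gripper(.06);p=robot.observe()["tool_pos"]
robot.line_to([p[0],p[1],.33],vel=.3)
robot.move_pose(W(-.09,.18,.33),[180,0,YAW])
c=robot.get_calibration("wrist");w=robot.grab_frame("wrist");cv2.imwrite("pics/w3.png",w)
json.dump({k:np.array(v).tolist() for k,v in c.items()},open("w3.json","w"));print(robot.observe()["time"])
P=project("wrist",[W(-.0085+a*.0825,.307+b*.125,.05) for a,b in((-1,-1),(-1,1),(1,1),(1,-1))]);print(P.round(0).tolist())
g=cv2.cvtColor(w,cv2.COLOR_BGR2GRAY);x0,x1,y0,y1=int(P[:,0].min())-20,int(P[:,0].max())+25,int(P[:,1].min())-15,int(P[:,1].max())+15
x0=max(x0,0);y0=max(y0,0);print(x0,x1,y0,y1)
for r in range(y0,y1,5):print(f"{r:3d} "+"".join("#" if v<60 else "+" if v<110 else "." if v<160 else " " for v in g[r,x0:x1:3]))
```

```text
38.5167
[[279.0, 181.0], [37.0, 181.0], [5.0, 3.0], [280.0, 0.0]]
0 304 0 196
  0                                                   .............+...++++++++++++++++++++++++++         
  5  .###################################             .##########+#+#+++#+###++++++++++++++++++++         
 10   ###################################+            .+#######################################++         
 15   +###################################           ..+#######################################++         
 20   .###################################.    +.   ....########+###############+#++#++++++++++++         
 25    ####################################     .   ....+###+###+++###+#+#+++++++++++++++++++++++         
 30    ####################################.         ...+###+####+#+###++++++++++++++++++++++++++         
 35    +###################################+         ....######+#+###++##+++++++++++++++.  ..++++         
 40    .####################################         ....+##+#########+++##+++++++++++.                   
 45     ####################################.         ...+#
[... 2454 characters left out ...]
##############+######+###++++++++++++++++++++         
165            +################################################################+++++++++++++++++         
170             ###############################################################################++         
175             +##############################################################################++         
180             .+++++++++++++++++++++++++++++++++++++++++++++++++++++++..+++...+....++++++++++++         
185                                                                                                       
190                                                                                                       
195
```

Run:
```python
from h import *
g=cv2.GaussianBlur(cv2.imread("pics/w3.png",0),(3,3),0)
for r in range(26,112,5):print(r,g[r,196:316:4].tolist())
s=cv2.GaussianBlur(cv2.imread("pics/s7.png",0),(3,3),0)
print("scene cols 336..396")
for r in range(220,274,3):print(r,s[r,336:396:2].tolist())
```

```text
26 [61, 60, 62, 60, 60, 61, 63, 63, 64, 65, 65, 65, 66, 67, 67, 68, 68, 70, 69, 69, 78, 181, 185, 186, 189, 186, 185, 186, 185, 186]
31 [58, 61, 60, 61, 62, 63, 63, 63, 63, 66, 66, 66, 67, 67, 69, 68, 70, 71, 69, 71, 78, 180, 182, 188, 187, 186, 188, 188, 188, 190]
36 [61, 60, 60, 61, 63, 62, 62, 63, 65, 66, 66, 66, 67, 73, 146, 224, 202, 174, 133, 99, 89, 178, 182, 185, 191, 187, 188, 187, 186, 189]
41 [60, 63, 61, 61, 62, 63, 62, 64, 64, 65, 66, 69, 114, 176, 178, 210, 230, 237, 242, 244, 243, 240, 221, 189, 188, 185, 187, 188, 187, 186]
46 [61, 60, 60, 61, 63, 63, 62, 63, 64, 65, 90, 170, 179, 162, 150, 150, 149, 148, 149, 151, 157, 195, 236, 186, 188, 188, 186, 187, 186, 188]
51 [59, 61, 61, 62, 63, 63, 62, 64, 72, 150, 180, 169, 151, 149, 113, 81, 133, 149, 149, 169, 177, 181, 239, 190, 185, 186, 186, 185, 186, 190]
56 [59, 61, 61, 61, 61, 62, 64, 120, 179, 174, 153, 149, 149, 147, 147, 149, 148, 170, 176, 177, 178, 183, 242, 202, 186, 184, 185, 185, 186, 188]
61 [59, 61, 60, 62, 61, 92, 173, 178, 156, 149, 149, 147, 148, 150, 148, 166, 176, 177, 179, 182, 183, 181, 224, 217, 18
[... 3286 characters left out ...]
32, 32, 28, 30, 33, 33, 35, 34, 29, 32]
259 [143, 143, 142, 143, 142, 144, 145, 123, 33, 25, 31, 32, 32, 31, 32, 30, 33, 32, 29, 32, 31, 29, 29, 31, 32, 34, 32, 32, 34, 32]
262 [144, 140, 141, 141, 141, 140, 144, 125, 34, 28, 32, 30, 31, 31, 30, 34, 32, 31, 32, 35, 36, 32, 32, 34, 31, 31, 31, 32, 33, 33]
265 [142, 143, 143, 142, 143, 143, 143, 131, 40, 21, 22, 27, 27, 32, 30, 29, 30, 32, 30, 30, 27, 30, 31, 33, 33, 31, 33, 36, 32, 33]
268 [144, 144, 143, 142, 144, 143, 140, 132, 40, 14, 18, 20, 11, 13, 13, 16, 12, 9, 16, 13, 15, 14, 14, 15, 19, 16, 15, 17, 14, 14]
271 [141, 142, 142, 142, 144, 143, 143, 133, 44, 11, 12, 10, 10, 14, 14, 16, 15, 11, 9, 12, 9, 16, 18, 18, 12, 13, 12, 12, 8, 17]
```

Run:
```python
from h import *
import h;h.use("w3.json")
for s,w in(((353,248),(285.5,42)),((350,237),(290,80))):
    (o1,d1),(o2,d2)=ray("scene",[s]),ray("wrist",[w]);d1=d1[0];d2=d2[0]
    k=np.linalg.lstsq(np.c_[d1,-d2],o2-o1,rcond=None)[0];a=o1+d1*k[0];b=o2+d2*k[1];m=(a+b)/2
    print(m.round(4),np.linalg.norm(a-b).round(4),"bin",inbin(m[:2]).round(4),"z",m[2].round(4))
p=plane("wrist",[(279,20),(279,120)],.05);print("rim in bin",inbin(p).round(4))
```

```text
[0.6191 0.0753 0.0654] 0.0033 bin [0.0372 0.1781] z 0.0654
[0.5877 0.0685 0.0645] 0.0013 bin [0.0054 0.1729] z 0.0645
rim in bin [[ 0.0578  0.1823]
 [-0.0304  0.1822]]
```

Run:
```python
from h import *
robot.set_gripper(0); R=[180,0,90+YAW]
robot.move_pose(W(.02,.14,.30),R)
robot.line_to(W(.02,.14,.1275),vel=.2)
f=robot.observe()["ft_force"]
print(robot.line_to(W(.02,.190,.1275),vel=.03,guard=10));o=robot.observe();print(o["time"],inbin(o["tool_pos"][:2]),o["ft_force"]-f)
robot.line_to(W(.02,.15,.1275),vel=.1);robot.line_to(W(.02,.15,.33),vel=.25)
robot.move_pose(W(-.09,.18,.33),[180,0,YAW])
c=robot.get_calibration("wrist");w=robot.grab_frame("wrist");cv2.imwrite("pics/w4.png",w)
json.dump({k:np.array(v).tolist() for k,v in c.items()},open("w4.json","w"));s=robot.grab_frame("scene");cv2.imwrite("pics/s8.png",s);print(robot.observe()["time"])
g=cv2.cvtColor(w,cv2.COLOR_BGR2GRAY)
for r in range(0,196,5):print(f"{r:3d} "+"".join("#" if v<60 else "+" if v<110 else "." if v<160 else " " for v in g[r,100:310:3]))
s=cv2.GaussianBlur(cv2.cvtColor(s,cv2.COLOR_BGR2GRAY),(3,3),0)
for r in range(206,284,3):print(f"{r:3d} "+"".join("#" if v<50 else "+" if v<90 else "." if v<125 else " " for v in s[r,340:475]))
```

```text
False
43.3667 [0.02000286 0.18987691] [-0.23303103  0.20238242 -0.59907712]
46.3917
  0                    ... ..................++++++++++++++++++           
  5 ###+             +###+####++#+#++++++++++++++++++++++++++++.          
 10 ####            ..#######################################++.          
 15 ####+          ...#######################################++.          
 20 #####    .+    ...+###################+++++++++++++++++++++.          
 25 ####+.    ..   ....###+++++++++++++++++++++++++++++++++++++.          
 30 ###+#+          ...+###+##+++++++++++++++++++++++++++++++++.          
 35 ######          ...++###+++++#+#+++++++++++++++++++++++++++.          
 40 ######+         ...+##+++#++++++++++++++++++++++++++.++++++.          
 45 #######         ....+#+#+++++++++++++++++++++++++.                    
 50 #######.         ...++#++##+++#+++++++++++++++.    ....               
 55 #######+         ...+#+##++#+++++++++++++++.    ...++.....            
 60 ######+#         ...+###++++++++++++++++.    .........                
 65 ########+   ..    ...++#++++++++#++++
[... 4787 characters left out ...]
            .#################################################+.              .+#######################################.                
269            .##########################################################################################################+.               
272            .##########################################################################################################.                
275            ..++++++++++############################################################################################+.                  
278                                               ................++++++++++++++++++#################################+.                    
281
```

Run:
```python
from h import *
g=cv2.GaussianBlur(cv2.imread("pics/w4.png",0),(3,3),0)
for r in range(36,108,4):print(r,g[r,236:312:3].tolist())
s=cv2.GaussianBlur(cv2.imread("pics/s8.png",0),(3,3),0)
for r in range(228,256,2):print(r,s[r,342:374].tolist())
for f in("w3","w4"):
    c=json.load(open(f+".json"));R=cv2.Rodrigues(np.array(c["rvec"]))[0];print(-R.T@np.array(c["tvec"]))
```

```text
36 [69, 70, 70, 68, 71, 71, 73, 73, 72, 74, 72, 75, 74, 78, 165, 187, 188, 190, 194, 195, 192, 192, 192, 192, 192, 194]
40 [68, 69, 69, 70, 72, 76, 111, 111, 93, 82, 76, 75, 74, 79, 165, 187, 189, 193, 194, 193, 190, 192, 194, 196, 192, 191]
44 [68, 71, 69, 80, 127, 176, 218, 251, 250, 244, 238, 222, 210, 191, 198, 201, 198, 193, 194, 193, 192, 191, 192, 193, 191, 193]
48 [70, 92, 148, 183, 186, 182, 177, 203, 216, 229, 236, 240, 247, 250, 247, 247, 232, 190, 192, 194, 192, 191, 192, 190, 192, 193]
52 [168, 186, 186, 175, 154, 145, 143, 143, 142, 142, 142, 144, 147, 156, 178, 226, 241, 194, 190, 192, 190, 191, 192, 189, 191, 194]
56 [184, 167, 149, 143, 142, 116, 86, 91, 132, 142, 143, 156, 175, 182, 183, 214, 243, 200, 192, 191, 188, 191, 191, 189, 192, 193]
60 [144, 143, 143, 141, 142, 141, 141, 142, 153, 173, 182, 182, 183, 184, 184, 203, 248, 209, 191, 192, 192, 193, 192, 192, 193, 194]
64 [143, 144, 150, 150, 147, 150, 167, 181, 182, 183, 184, 185, 185, 187, 189, 200, 249, 219, 194, 195, 192, 193, 195, 194, 194, 194]
68 [205, 215, 242, 245, 244, 242, 241, 243, 236, 235, 207, 189
[... 2756 characters left out ...]
1, 90, 91, 92, 92, 92, 93, 97, 103, 110, 118, 124, 124, 119]
248 [149, 151, 152, 150, 147, 146, 147, 141, 112, 81, 75, 83, 87, 87, 87, 88, 90, 91, 91, 90, 90, 93, 92, 90, 89, 90, 92, 92, 92, 96, 104, 112]
250 [151, 152, 153, 152, 150, 148, 149, 146, 116, 65, 29, 23, 35, 49, 61, 71, 81, 87, 89, 90, 91, 92, 93, 92, 91, 92, 92, 92, 92, 92, 93, 92]
252 [147, 150, 152, 151, 151, 150, 150, 146, 119, 70, 30, 19, 26, 32, 33, 32, 33, 42, 55, 66, 73, 81, 87, 89, 90, 92, 93, 92, 92, 93, 94, 93]
254 [148, 149, 149, 150, 151, 152, 151, 145, 117, 70, 32, 23, 29, 31, 29, 31, 31, 30, 31, 32, 35, 40, 48, 61, 74, 83, 89, 90, 90, 88, 84, 79]
[0.56322798 0.07580535 0.39926479]
[0.5632066  0.07529527 0.39938239]
```

Run:
```python
from h import *
R=[180,0,90+YAW]
robot.move_pose(W(.018,.148,.20),R)
robot.line_to(W(.018,.148,.1255),vel=.2)
f=robot.observe();print(f["time"],f["gripper_width"],f["tool_pos"][2])
for y in(.17,.19,.212):
    g=robot.line_to(W(.018,y,.1255),vel=.05,guard=8);o=robot.observe();print(y,g,(o["ft_force"]-f["ft_force"]).round(2))
    if g:break
s=robot.grab_frame("scene");cv2.imwrite("pics/s9.png",s);p=robot.observe()["tool_pos"]
robot.line_to([p[0],p[1],.30],vel=.25);s2=robot.grab_frame("scene");cv2.imwrite("pics/s10.png",s2);print(robot.observe()["time"])
def show(s):
    s=cv2.GaussianBlur(cv2.cvtColor(s,cv2.COLOR_BGR2GRAY),(3,3),0)
    for r in range(206,284,3):print(f"{r:3d} "+"".join("#" if v<50 else "+" if v<90 else "." if v<125 else " " for v in s[r,340:425]))
show(s);show(s2)
```

```text
48.3333 0.00012533572858683216 0.12633373342448073
0.17 False [ 0.44 -0.08 -0.91]
0.19 False [-0.88 -0.49 -0.87]
0.212 False [-1.44 -0.44  0.25]
51.0167
206                   .+####++++++########################+.                             
209                   .########++++++++++#############++++.                              
212            .+###################+++++++++++++++++####+.                              
215            .##########################+++############################################
218           .+#########################################################################
221           +##########################################################################
224           +##########################################################################
227           +##############################+++#########################################
230           +######################+++####.   +########################################
233           .#####################++.++##+.    .           +###########################
236           .###########++#######+....       
[... 2946 characters left out ...]
########################################+..            .+#########
260            +################################################+.             .+########
263            .#################################################.              .+#######
266            .#################################################+.              .+######
269            .#########################################################################
272            .+########################################################################
275            ..++++++++++##############################################################
278                                                      ............++++++++++++++++####
281
```

Run:
```python
from h import *
p=robot.observe()["tool_pos"];robot.line_to([p[0],p[1],.42],vel=.25)
s=robot.grab_frame("scene");a=cv2.imread("pics/scene0.png");d=cv2.absdiff(a,s).max(2)
for n,(x0,x1,y0,y1) in dict(cart=(100,155,185,262),bottle=(158,192,140,190),sd=(262,300,265,355),lookalikes=(175,230,190,310)).items():print(n,int((d[y0:y1,x0:x1]>50).sum()))
meas("fin",.302);o=robot.observe();print(o["time"],o["ft_force"])
```

```text
cart 0
bottle 0
sd 0
lookalikes 0
yaw err 0.02 far [-6.540e-02 -8.710e-02  2.996e-01  1.000e-04] near [1.093e-01 7.340e-02 2.946e-01 2.000e-04] cx mid -0.0068
51.75 [ 0.6132704  -0.19042109 -0.39289717]
```

```bash
python3 -c "
from plant import robot
print(robot.job_done())"
```

```text
the job is handed in; nothing more can be done
None
```

The job is handed in at about 52 s: all three brackets dropped into the tray, which is drawn about 105 mm clear of the stand's foot bars and stands flat. One bracket had landed on the tray's end rim, so I pushed it inside, and before/after pictures show no change at the cartridge, bottle or screwdriver.

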